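# Release and pump the salad spinner

## Task

The salad spinner's pump knob is locked down flush in the lid: feel across the flat lid for the flush release button and press it, so that the knob springs up. Then pump the knob with the fingertips until the freshly rinsed basket has made at least two full turns, and at the end push the knob all the way down so that it locks flush again for putting away. Only press with the fingers, do not pinch or lift anything, and leave the mug, fork and tin where they are.

Things in the scene. Friction and masses are not known exactly. Their poses are not given: they have to be found in the camera images.
- spinner: Pump salad spinner, held fast to the worktop by its grey suction foot (152 mm across): clear bowl, white lid 221 mm across. Origin: centre of its underside, on the upright axis; z up; x points to the small white loop handle on the bowl's rim, which reaches 133 mm from the axis. The lid is clipped on: it does not lift, and it turns on the bowl only slowly, if forced.
- lid_top (a point): Middle of the lid's hard flat top, on the axis, 130 mm above the spinner's underside; axes as spinner (of the bowl, not of the lid). The top is flat out to 106 mm from the axis. Middle: round sage-green knob, 65 mm across, flush while locked. In the white flat ring round it lies the release button.
- release (a joint): Release button, white like the lid, flush (0.5 mm lower, 1 mm gap): curved oblong 62 mm along the ring, 36 mm wide, middle 68 mm from the axis, in a direction within 100 degrees of the loop handle's, either side; where exactly must be felt or seen. Value: m pushed straight down, 0 to 0.006. Gives way from 2.4 N, 4.8 N at full depth; frees the knob at about 4 mm; springs back.
- knob (a joint): Pump knob, slides upright on the axis (m): 0 = locked, top flush with the lid; 0.026 = sprung up, top 156 mm above the underside; lowest -0.003. Spring 2.5 to 4 N; pumping takes about 5 to 20 N, and the release button dips along low in the stroke. Pushed below about -0.001 it locks and rests near 0; let go at 3 mm or higher it springs up again. If locked early, the button frees it again.
- basket (a joint): Sage-green slotted basket in the clear bowl: angle about the upright axis (rad), 0 at the start, not wrapped, a full turn = 6.28. A ratchet turns it, value growing, only on the knob's way down: 0.12 rad per mm; then it coasts for up to a second. A slow full stroke gives about 0.5 turn, a brisk one about 1 turn.
- mug: Pale blue mug, 83x116x95 mm, origin on its underside 15 mm from the middle of the cup; loose bystander on the right.
- fork: Steel fork lying flat, 204x28x18 mm, origin centre of its underside, x along it; loose bystander near the front edge.
- tin: Tomato tin, 57 mm across, 72 mm high, origin centre of its underside; loose bystander at the front right.

How it is judged:
By the outcome, as a careful person would: the job done as asked, in the order asked, and still so for the second after the job is handed in, with the robot touching nothing.
It also fails if it takes over 64 s, if anything falls off the work surface, if the arm or the gripper's body presses on something with over 40 N, if the wrist force passes 120 N, or if a joint passes its speed limit or range.

## Robot

A 6-joint arm with a two-finger parallel gripper is mounted at the origin on a cart in front of the work surface, level with it; the furniture and walls round the work are solid. World frame = base frame: x ahead of the robot, y to its left, z up, the work surface at z = 0. Lengths are in m, angles in rad, forces in N, time in s.
With the tool pointing down it reaches from about 0.4 to 0.825 m from the base axis. Payload 7 kg.
Tool frame: the origin (TCP) lies midway between the tips of the shut fingers; the grasp point (between the pads) lies robot.grasp_offset behind it (robot.grasp_offset is the distance from the TCP to the grasp point, in m); z points along the fingers, y is the line along which they close (so a half turn about z gives the same grasp; the last joint's range is limited). The gripper opens to 85 mm and grips with 20 to 120 N. Pads are 22 mm wide; open, the fingers measure 114 mm over their backs; the gripper's body (76 mm by 85 mm) begins 54 mm behind the grasp point. The pads swing forward as they close: fully open they stand 13 mm farther back than shut.
Start: joints at [-1.052, 0.359, 0.012, 0, -1.224, -0.288], TCP at [0.154, -0.657, 0.231] pointing down, gripper open.
Joint ranges: [-3.07, 3.07], [-1.43, 2.12], [-1.02, 1.25], [-3.03, 1.67], [-3.05, -0], [-3.03, 3.03]. Speed limits (rad/s): [2.39, 2.39, 3.01, 3.14, 3.14, 3.14].

## Interface

Orientations are given as a rotation vector (axis times angle).
In Python, from workcell import robot gives the robot as it stands. The module is installed in compiled form; this text tells all that it offers. Calls block until the motion is done:
- robot.reach(position, orientation): joint-space move of the TCP to a pose.
- robot.move_l(position, rotation=None, vel=0.15, contact_N=None): straight line of the TCP; rotation=None keeps the orientation; vel is the mean speed in m/s. With contact_N (N) it stops when the force on the tool has changed by that much, and returns True; else False.
- robot.move_joints(angles): joint-space move.
- robot.open_gripper() and robot.close_gripper(): open the fingers fully, or close them until they stop; the grip force is fixed at half the most.
- robot.dwell(seconds).
- robot.solve_ik(position, orientation): joint angles nearest the present ones, or None.
- robot.observe(): the state.
- robot.snapshot(name): name is "scene" or "top" or "wrist"; returns a dict with "pixels" (420x560x3 uint8, red, green, blue), "depth" (420x560 float32, m along the optical axis (not along the pixel's ray), 0 where there is no reading), "fx", "fy", "cx", "cy" (pixels), "R" (3x3) and "t" (3): a world point X has camera coordinates R X + t; the wrist camera has in their place "mount" (4x4, takes a point from camera to tool coordinates, whose origin is the TCP and whose axes are the flange's). Camera axes: x right, y down, z forward; pixel columns grow to the right and rows downward; lengths in m; the calibration is good to about 2 mm. The wrist camera is an equidistant fisheye: a pixel r from the principal point sees the ray r / f radians off the axis. A picture is of the moment at which its call begins: read the wrist's pose just before it.
A pose or a line that the arm cannot do raises robot.Unreachable and nothing moves.
- robot.close_job(): hands the job in; it is judged then, once.
The state is a dict: "time": time; "joint_pos": joint angles; "joint_vel": joint speeds; "joint_efforts": joint torques, N m; "tcp_pos": TCP position; "tcp_rot": TCP orientation; "wrist_force": force on the tool from outside, world axes, zero at the start; "torque": the same for the moment, N m; "grip_width": finger opening in m; "grip_force": force on a finger pad.
Only numpy, scipy, OpenCV 4.12 (cv2) and the standard library are available. Lean on these libraries where they do the work, as an engineer would, in place of code of your own. Each camera call takes 0.05 s, during which the arm holds its last target. There are 200 camera calls.

## Working session

There is one attempt and no reset: what is moved stays moved. The work goes in short steps, each a Python script; the robot and the scene stay as the last script left them, time stands still between calls to the robot, and variables do not carry over. Pictures are saved under pics/ and viewed, at most 10 in all, crops included, and the job is handed in when it is done.

```bash
mkdir -p pics; python3 - <<'E'
from workcell import robot
import cv2,numpy as np,pickle
s=robot.observe();print(s)
print(robot.grasp_offset)
d={n:robot.snapshot(n) for n in("scene","top")}
pickle.dump(d,open("s.pkl","wb"))
for n in d:cv2.imwrite(f"pics/{n}.png",d[n]["pixels"][:,:,::-1]);print(n,d[n]["fx"],d[n]["R"],d[n]["t"])
E
```

```text
{'time': 0.0, 'joint_pos': array([-1.05190767e+00,  3.59398151e-01,  1.10973050e-02, -3.28325578e-04,
       -1.22408175e+00, -2.88102718e-01]), 'joint_vel': array([ 0.00024954,  0.00180973, -0.00090707,  0.00044869, -0.00012727,
        0.00012522]), 'joint_efforts': array([ 3.80708007e-03, -5.83326244e+01,  2.93414569e+01,  6.93647727e+00,
       -6.14627192e-03,  1.06296054e-05]), 'tcp_pos': array([ 0.15427406, -0.65666809,  0.23037705]), 'tcp_rot': array([ 3.61500144e-01, -3.12038243e+00, -2.48172900e-03]), 'wrist_force': array([-0.06509753,  0.65551033, -0.2401743 ]), 'torque': array([-0.00468648, -0.03422815, -0.00369033]), 'grip_force': 0.0, 'grip_width': 0.0854545468130993}
0.0187
scene 473.58353233953096 [[-0.01773338  0.99977032 -0.01203442]
 [ 0.89811501  0.01063834 -0.43963196]
 [-0.43940296 -0.01860446 -0.89809739]] [ 0.12186279 -0.40275499  1.19786847]
top 423.17635194111415 [[ 0.01642174 -0.99971661 -0.0172343 ]
 [-0.99410958 -0.01447801 -0.10740821]
 [ 0.10712825  0.01889661 -0.99406562]] [-0.1196811   0.48169209  0.91350017]
```

View pics/scene.png

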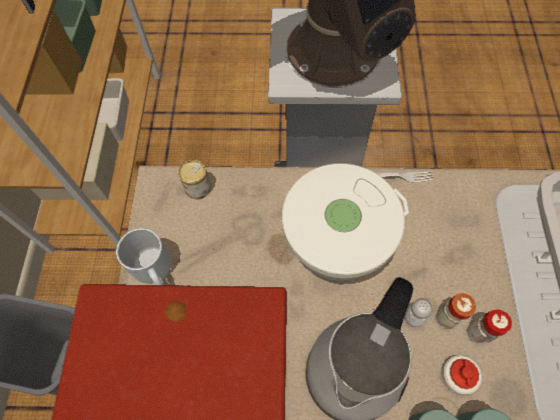

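View pics/top.png

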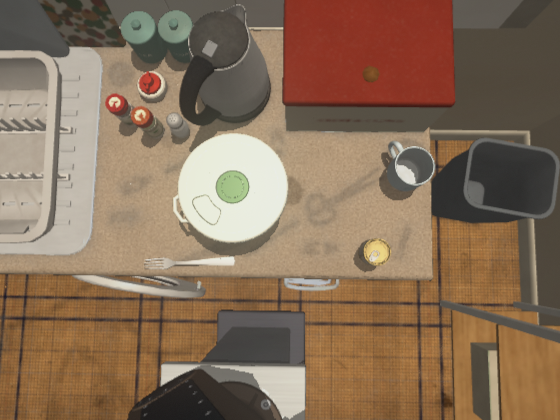

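The scene view shows the green knob at (343,215) and the button outline at (370,192), with the loop handle at (402,203). In the top view they are at (232,186), (207,209) and (181,208). Next I'll turn these into world positions.

```bash
cat > h.py <<'E'
import numpy as np,cv2
def ray(s,uv,z):
    d=s["R"].T@np.array([(uv[0]-s["cx"])/s["fx"],(uv[1]-s["cy"])/s["fy"],1]);c=-s["R"].T@s["t"]
    return c+d*(z-c[2])/d[2]
def pt(s,u,v):
    z=float(s["depth"][v,u]);return s["R"].T@(np.array([(u-s["cx"])/s["fx"]*z,(v-s["cy"])/s["fy"]*z,z])-s["t"])
E
python3 - <<'E'
import pickle,cv2,numpy as np
from h import *
d=pickle.load(open("s.pkl","rb"))
for n,box,b,hd,ket in(("scene",(310,190,375,240),(370,192),(402,203),(397,295)),("top",(210,165,255,208),(207,209),(181,208),(195,100))):
    s=d[n];im=s["pixels"];hsv=cv2.cvtColor(im,cv2.COLOR_RGB2HSV)
    m=cv2.inRange(hsv,(35,70,30),(85,255,255));x0,y0,x1,y1=box
    mm=np.zeros_like(m);mm[y0:y1,x0:x1]=m[y0:y1,x0:x1]
    hull=cv2.convexHull(cv2.findNonZero(mm));e=cv2.fitEllipse(hull)
    k=ray(s,e[0],.13);print(n,"knob",e,k,"diam",e[1][0]*.85/s["fx"],"depthpt",pt(s,int(e[0][0]),int(e[0][1])))
    # lid: white mask
    l=cv2.inRange(hsv,(0,0,150),(179,60,255));cs=cv2.findContours(l,0,1)[0]
    c=max((c for c in cs if cv2.pointPolygonTest(cv2.convexHull(c),e[0],False)>0),key=cv2.contourArea)
    le=cv2.fitEllipse(cv2.convexHull(c));print("lid",le,ray(s,le[0],.13))
    # button outline: region enclosed by dark gap
    g=cv2.cvtColor(im,cv2.COLOR_RGB2GRAY).astype(int)
    blk=cv2.adaptiveThreshold(g.astype(np.uint8),255,cv2.ADAPTIVE_THRESH_MEAN_C,cv2.THRESH_BINARY,11,4)
    nl,lab,st,ce=cv2.connectedComponentsWithStats(blk,connectivity=4)
    i=lab[b[1],b[0]];print("button",st[i],ce[i]);B=ray(s,ce[i],.13);v=B-k
    print(B,np.hypot(*v[:2]),np.degrees(np.arctan2(v[1],v[0])))
    H=pt(s,*hd)-k;print("handle",H,np.degrees(np.arctan2(H[1],H[0])),"kettle",pt(s,*ket))
    x,y=int(k[0]*0),0
    cv2.imwrite(f"pics/{n}_z.png",cv2.resize(im[b[1]-50:b[1]+60,b[0]-80:b[0]+90,::-1],None,fx=4,fy=4,interpolation=cv2.INTER_CUBIC))
    zs=s["depth"];v,u=np.mgrid[0:420,0:560]
    P=np.stack([(u-s["cx"])/s["fx"]*zs,(v-s["cy"])/s["fy"]*zs,zs],-1).reshape(-1,3)-s["t"];P=P@s["R"]
    r=np.hypot(P[:,0]-k[0],P[:,1]-k[1]);q=P[(r<.1)&(zs.ravel()>0)];print("lid z med",np.median(q[:,2]))
    q=P[(r<.25)&(P[:,2]>.15)&(P[:,2]<.6)&(zs.ravel()>0)];print("tall near",len(q),q.min(0) if len(q) else 0,q.max(0) if len(q) else 0)
E
```

```text
scene knob ((342.78662109375, 215.16549682617188), (31.333589553833008, 35.453678131103516), 102.30319213867188) [ 0.52573844 -0.00686934  0.13      ] diam 0.05623833875554482 depthpt [ 0.5250606  -0.00818043  0.12922701]
lid ((356.5229187011719, 211.06454467773438), (115.5704116821289, 161.2097930908203), 66.39763641357422) [0.51726507 0.01814057 0.13      ]
button [     0    103    560    317 104593] [286.46063312 287.42769593]
[ 0.66068289 -0.10582372  0.13      ] 0.16733790379456095 -36.252490181702676
handle [-0.0399317   0.11533468 -0.02805687] 109.09711044827033 kettle [0.70121412 0.05374648 0.23613177]
lid z med 0.12929063245222294
tall near 5400 [ 0.65729632 -0.20519745  0.15006359] [0.77566228 0.08676395 0.24126962]
top knob ((232.2021942138672, 186.59532165527344), (31.028512954711914, 31.667144775390625), 60.608184814453125) [ 0.52513904 -0.00706342  0.13      ] diam 0.06232445620017811 depthpt [ 0.52596925 -0.006936    0.13208816]
lid ((230.5745086669922, 188.25393676757812), (107.37741088867188, 118.00146484375), 68.94572448730469) [ 0.52176149 -0.00392495  0.13      ]
button [194 196  26  28 426] [206.61737089 209.00938967]
[0.47959831 0.04227471 0.13      ] 0.06714320063345741 132.7080345644073
handle [-0.04401888  0.10083101 -0.00204051] 113.58419919302115 kettle [0.67352898 0.0556468  0.20506329]
lid z med 0.13075336164400386
tall near 5236 [ 0.65262823 -0.2049311   0.15005016] [0.77490214 0.09106998 0.24243355]
```

View pics/scene_z.png

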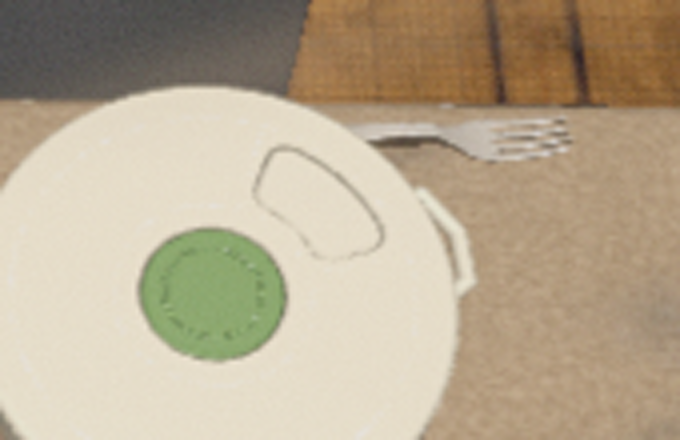

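The top-view button component is at (0.480, 0.042), 67 mm from the knob axis. This agrees with the outline seen at about (369,193) in the scene view. I'll check the red box for clearance, then go in and feel for the button.

```bash
cat >> h.py <<'E'
from scipy.spatial.transform import Rotation as Ro
K=np.array([.5255,-.007]);B=np.array([.4796,.0423])
def rot(t):
    z=np.array([0,0,-1.]);y=np.array([t[0],t[1],0]);y/=np.linalg.norm(y);return Ro.from_matrix(np.c_[np.cross(y,z),y,z]).as_rotvec()
E
python3 - <<'E'
import pickle
from h import *
from workcell import robot
d=pickle.load(open("s.pkl","rb"));s=d["scene"]
print("scene btn",ray(s,(369.5,192.7),.13))
t=d["top"]
print("redbox",[pt(t,u,v).round(3) for u,v in((290,98),(445,98),(370,115))])
v=B-K;n=np.array([-v[1],v[0]])
rs=[rot(n),rot(-n)];js=[robot.solve_ik([*B,.2],r) for r in rs];print(js)
i=min((0,1),key=lambda i:9 if js[i] is None else abs(js[i][5]));r=rs[i];np.save("r.npy",r)
robot.close_gripper()
robot.move_l([.27,-.40,.25],vel=.3)
robot.reach([*B,.17],r)
o=robot.observe();print(o["time"],o["tcp_pos"],o["wrist_force"],o["grip_width"])
c=robot.move_l([*B,.12],vel=.04,contact_N=1.5)
o=robot.observe();print(c,o["time"],o["tcp_pos"],o["wrist_force"])
E
```

```text
scene btn [0.47951701 0.04374565 0.13      ]
redbox [array([ 0.684, -0.12 ,  0.192]), array([ 0.687, -0.409,  0.191]), array([ 0.681, -0.284,  0.113])]
[array([ 4.97710077e-01,  6.12264765e-02, -4.47918021e-01,  4.44089210e-16,
       -1.06165183e+00,  2.51988973e-01]), array([ 0.49771008,  0.06122648, -0.44791802,  0.        , -1.06165183,
       -2.88960368])]
3.7583 [0.47967256 0.04156176 0.17006633] [0.80509226 0.44468226 0.57805632] 0.00021769659905119949
True 4.7083 [0.47917786 0.04213977 0.12805217] [0.66506844 0.17569126 1.32227241]
```

```bash
python3 - <<'E'
from h import *
from workcell import robot
import cv2
for z in(.127,.126,.125,.124):
    robot.move_l([*B,z],vel=.02);o=robot.observe();print(z,o["tcp_pos"],o["wrist_force"])
robot.dwell(.3)
o=robot.observe();print(o["tcp_pos"],o["wrist_force"])
robot.move_l([*B,.20],vel=.15)
s=robot.snapshot("top");i=s["pixels"]
print(robot.observe()["time"])
P=[pt(s,u,v) for u in range(224,242,4) for v in range(178,196,4)]
print(np.round([p[2] for p in P],3))
cv2.imwrite("pics/t2.png",cv2.resize(i[120:270,140:340,::-1],None,fx=3,fy=3))
E
```

```text
0.127 [0.47948338 0.04222955 0.12687209] [ 0.04139209 -0.33508324 -0.33734435]
0.126 [0.47958569 0.04227768 0.12599547] [-0.13239196 -0.5421418   0.47114859]
0.125 [0.47970004 0.04236838 0.12517579] [-0.38676194  0.73202679  5.11468175]
0.124 [0.47973889 0.04238719 0.12410422] [-0.71527077  1.72213367  4.91666332]
[0.47973164 0.04236646 0.12406797] [0.01835157 0.82840141 4.58529234]
6.7167
[0.155 0.157 0.157 0.159 0.153 0.156 0.155 0.159 0.157 0.157 0.157 0.157
 0.156 0.156 0.157 0.156 0.158 0.157 0.157 0.156 0.157 0.158 0.157 0.154
 0.157]
```

View pics/t2.png

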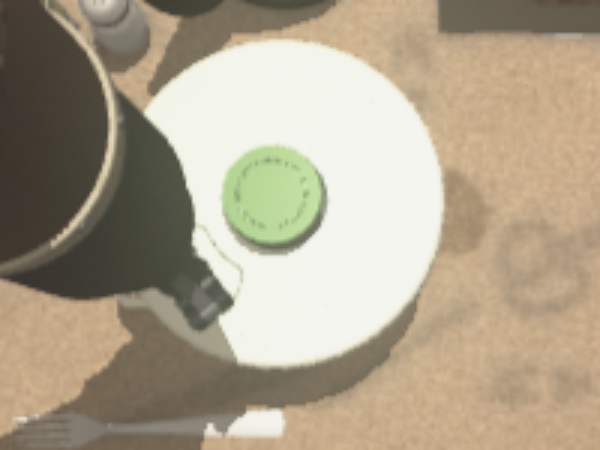

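The knob, at crop pixel (272,195), has sprung up, and its top is at 0.156–0.157. Next I'll touch it and pump.

```bash
python3 - <<'E'
from h import *
from workcell import robot
robot.move_l([*K,.17],vel=.2)
c=robot.move_l([*K,.145],vel=.03,contact_N=1.5);o=robot.observe();print(c,o["tcp_pos"],o["wrist_force"])
for z in(.137,.135,.135):
    robot.move_l([*K,.157],vel=.15);a=robot.observe()["wrist_force"]
    robot.move_l([*K,z],vel=.2);o=robot.observe();print(z,a.round(1),o["tcp_pos"],o["wrist_force"].round(1),o["time"])
robot.move_l([*K,.165],vel=.15)
c=robot.move_l([*K,.145],vel=.03,contact_N=1.5);o=robot.observe();print(c,o["tcp_pos"],o["wrist_force"],o["time"])
E
```

```text
True [ 0.52523846 -0.00672256  0.15503963] [ 0.15019776 -0.31027207  0.70432954]
0.137 [0.  0.1 0.2] [ 0.52652457 -0.00686645  0.13751225] [ 1.4 -0.8  4.6] 8.2833
0.135 [ 0.6 -0.5 -0.1] [ 0.52598045 -0.00696019  0.13475958] [ 2.  -0.6  2.9] 8.825
0.135 [-0.9 -0.2 -0.4] [ 0.52625302 -0.0068936   0.13492337] [1.2 0.8 4.6] 9.3833
True [ 0.5248938  -0.00710862  0.15458595] [1.61266949 0.48297478 0.96943005] 10.15
```

```bash
python3 - <<'E'
from h import *
from workcell import robot
import cv2
for k in range(8):
    robot.move_l([*K,.158],vel=.15);robot.dwell(.1)
    robot.move_l([*K,.1345],vel=.25);o=robot.observe();print(o["tcp_pos"][2].round(4),o["wrist_force"].round(1))
robot.move_l([*K,.165],vel=.15)
c=robot.move_l([*K,.145],vel=.03,contact_N=1.5);o=robot.observe();print("up?",c,o["tcp_pos"],o["time"])
for z in(.132,.130,.129,.128,.127):
    robot.move_l([*K,z],vel=.03);o=robot.observe();print(z,o["tcp_pos"][2],o["wrist_force"].round(1))
robot.dwell(.3)
robot.move_l([*K,.17],vel=.1)
c=robot.move_l([*K,.127],vel=.04,contact_N=1.5);o=robot.observe();print("locked at",c,o["tcp_pos"],o["wrist_force"])
robot.move_l([*K,.2],vel=.15);robot.move_l([.40,-.15,.25],vel=.25);robot.dwell(.3)
s=robot.snapshot("top");print(robot.observe()["time"],np.median([pt(s,u,v)[2] for u in range(226,240,3) for v in range(180,194,3)]))
cv2.imwrite("pics/t3.png",s["pixels"][:,:,::-1])
E
```

```text
0.1348 [0.5 0.1 0.9]
0.1343 [ 1.6 -0.   2.6]
0.1342 [ 2.8 -0.4  3. ]
0.1341 [ 1.4 -0.1  2.2]
0.1343 [ 2.7 -0.9  4.3]
0.1342 [2.5 0.4 3.9]
0.1333 [-0.6  0.3 -0.3]
0.1331 [-0.   0.   0.7]
up? False [ 0.52560232 -0.00699603  0.14505779] 16.525
0.132 0.13187284827652634 [-0.9  0.3  0.1]
0.13 0.13027782765999485 [ 1.1 -0.1  1.1]
0.129 0.1293301724882225 [1.2 0.1 2.8]
0.128 0.12820803118890586 [0.6 1.3 3.5]
0.127 0.12709191140139622 [2.  0.2 3. ]
locked at True [ 0.5252264  -0.00705615  0.12940295] [-0.19370641 -0.20162148  2.92997662]
21.825 0.6459477868526031
```

View pics/t3.png

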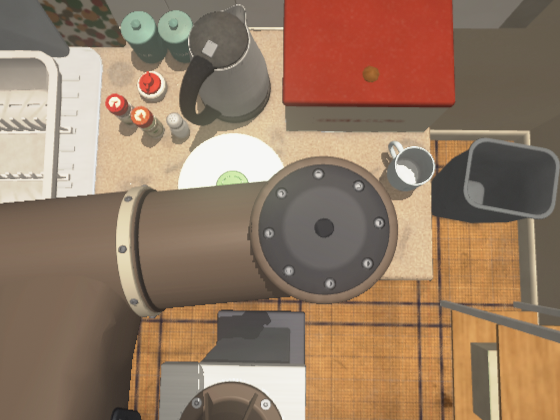

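The knob locked a little early, around the sixth of these eight strokes, which the task allows. There is time left, so I'll free it, add a few checked strokes for margin and finish with a deliberate lock.

```bash
python3 - <<'E'
from h import *
from workcell import robot
import cv2
r=np.load("r.npy")
robot.move_l([*B,.16],r,vel=.25)
robot.move_l([*B,.132],vel=.1);robot.move_l([*B,.1238],vel=.03);robot.dwell(.2)
print(robot.observe()["wrist_force"].round(1))
robot.move_l([*B,.17],vel=.15);robot.move_l([*K,.17],vel=.2)
for k in range(5):
    c=robot.move_l([*K,.150],vel=.05,contact_N=1.5);z=robot.observe()["tcp_pos"][2]
    robot.move_l([*K,.137],vel=.12);o=robot.observe();print(c,z.round(4),o["tcp_pos"][2].round(4),o["wrist_force"].round(1),o["time"])
    robot.move_l([*K,.160],vel=.15);robot.dwell(.15)
c=robot.move_l([*K,.145],vel=.05,contact_N=1.5);print("up",c)
robot.move_l([*K,.1268],vel=.05);robot.dwell(.3);print(robot.observe()["wrist_force"])
robot.move_l([*K,.17],vel=.1)
c=robot.move_l([*K,.127],vel=.04,contact_N=1.5);o=robot.observe();print("locked at",c,o["tcp_pos"])
robot.move_l([*K,.2],vel=.15);robot.move_l([.40,-.15,.25],vel=.25);robot.move_l([.2,-.5,.25],vel=.3);robot.dwell(.3)
s=robot.snapshot("top");print(robot.observe()["time"],np.median([pt(s,u,v)[2] for u in range(226,240,3) for v in range(180,194,3)]))
cv2.imwrite("pics/t4.png",s["pixels"][:,:,::-1])
E
```

```text
[ 2.1 -1.7  4.7]
True 0.1665 0.1376 [3.5 0.2 5.6] 25.4917
True 0.1539 0.1374 [ 1.6 -1.5  3.9] 26.45
True 0.154 0.1374 [ 0.2 -1.1  4.4] 27.4083
True 0.1541 0.1371 [ 1.6 -0.6  3.7] 28.3667
True 0.1541 0.1372 [-0.7  0.3  4.8] 29.325
up True
[-0.37747551 -1.74478649  5.91036813]
locked at True [ 0.52520969 -0.00708483  0.12938236]
35.9417 0.13118931789641203
```

View pics/t4.png

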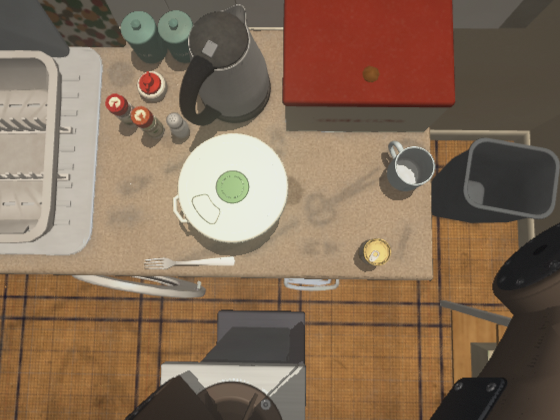

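The knob at (232,186) is flush, at about 0.131 m. The mug, fork and tin are where they were, and the arm is clear.

```bash
python3 -c "
from workcell import robot
print(robot.close_job())"
```

```text
the job is handed in; nothing more can be done
None
```

The job is handed in: I pressed the release and the knob sprang up, then pumped it for at least 13 working strokes (well over two basket turns by the ratchet figure, not measured directly; it locked early once and was freed again). The knob is now locked flush, and the mug, fork and tin are where they were.

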